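# Let two used vials into the pedal bin and ease its lid shut

### The job

Two used vials lie on the chute of the grey collection bin, held back by its closed blue lid. With the fingertips, press the wide black pedal that sticks out of the bin down until the lid is wide open, wait until both vials have rolled in, then let the pedal come up slowly, over two seconds or more, so that the lid settles shut without slamming. Work the pedal only, and without gripping it: do not touch the lid or the vials, do not lift anything, and leave the other things on the table where they are.

Things in the scene. Friction and masses are not known exactly. Their poses are not given: they have to be found in the camera images.
- bin: grey box bin fixed to the table, 146 x 146 mm, 148 high, clear window above the pedal; origin at the centre of its underside, z up. Pedal on its -x side; chute on its +y side, reaching 147 mm out, 150 high, sloping 18 degrees down to a mouth in the wall at height 107. Inside 134 x 134 mm, floor 50 mm above the table. Lid hinged along the -y side; open, its free edge stands about 290 mm high.
- lid_edge (a point): middle of the free (+y) edge of the blue lid, 150 x 150 mm, which lies on the bin at about 150 mm height when shut
- lid_panel (a joint): opening angle of the lid: 0 shut, about 1.05 rad wide open. Linked rigidly to the pedal: lid angle = 4.2 x pedal angle. The lid falls shut by its own weight if the pedal is let go.
- pedal (a joint): 0 up (lid shut), 0.25 rad fully down (lid wide open), where it meets a stop. It hinges about the bin's y, 140 mm behind the pad's centre (towards +x of the bin), so the pad moves nearly straight down by about 35 mm. The lid's weight alone pushes it up: holding it down takes about 3 to 6 N.
- pedal_top (a point): centre of the upper face of the black pedal pad, 54 mm (bin's x, over rubber bumpers on the two long edges) by 90 mm (bin's y); 170 mm from the bin's origin along its -x, 97 mm out from the wall. Moves with the pedal: about 60 mm above the table when up, 25 mm when fully down. Its outer (-x) end slopes up by 0.13 rad when up, down by 0.12 rad when fully down.
- vial_a_mid (a point): centre of the amber glass vial with a blue cap, 20 mm thick, 46 mm long, lying crosswise on the chute (along the bin's x) against the lip of the lid; it rolls into the bin when the lid opens
- vial_b_mid (a point): centre of the amber glass vial with an orange cap, same size, lying behind the other one on the chute; it rolls in after it
- tape_roll_2: bystander, leave alone: white tape roll lying flat, 92 mm across, 36 mm high; origin at the centre of its underside
- marker_1: bystander, leave alone: white felt marker with red cap lying down, 136 mm long, 17 mm thick; origin at the centre of its underside
- cell_aa_0: bystander, leave alone: green and white AA cell lying down, 50 mm long, 14 mm thick; origin at the centre of its underside
- vial_1: bystander, leave alone: amber vial with blue cap standing upright on the table, 20 mm across, 46 mm high; origin at the centre of its underside

How it is judged:
By the outcome, as a careful person would: the job done as asked, in the order asked, and still so for the second after the job is handed in, with the robot touching nothing.
It also fails if it takes over 48 s, if anything falls off the work surface, if the arm or the gripper's body presses on something with over 40 N, if the wrist force passes 120 N, or if a joint passes its speed limit or range.

### The arm

A 7-joint arm with a two-finger parallel gripper is mounted at the origin on a cart in front of the work surface, level with it; the furniture and walls round the work are solid. World frame = base frame: x ahead of the robot, y to its left, z up, the work surface at z = 0. Lengths are in mm, angles in rad, forces in N, time in s.
With the tool pointing down it reaches from about 400 to 900 mm from the base axis. Payload 5.5 kg.
Tool frame: the origin (TCP) lies between the finger pads; the fingertips stand 11 mm ahead of it and the grasp point (between the pads) lies 8 mm behind it; z points along the fingers, y is the direction in which the jaws open and shut (so a half turn about z gives the same grasp; the last joint's range is limited). The gripper opens to 85 mm and grips with 20 to 120 N. Pads are 22 mm wide; open, the fingers measure 114 mm over their backs; the gripper's body (76 mm by 85 mm) begins 54 mm behind the grasp point. The pads swing forward as they close: fully open they stand 13 mm farther back than shut.
Start: joints at [1.496, 0.501, -0.427, 1.55, 0.221, 1.138, -0.21], TCP at [215.45, -613.254, 242.31] pointing down, gripper open.
Joint ranges: [-2.88, 2.88], [-0.31, 2.03], [-1.54, 1.56], [0.2, 2.42], [-1.41, 4.55], [0.19, 2.02], [-2.57, 2.57]. Speed limits (rad/s): [2.57, 2.57, 3.14, 3.14, 3.14, 3.14, 3.14].

### API

Orientations are given as a unit quaternion [x, y, z, w].
In Python, from workcell import ctrl, capture, get_calibration gives the robot as it stands.
- The arm moves only by the tool play_rows, never from a script. Its argument "commands" is a list of rows, each an object with "linear": the shift along the tool's x, y, z in m, a list of three; "twist": the turn about the tool's z in degrees. In form: [{"linear": [dx, dy, dz], "twist": twist}, ...]. A call has 1 to 12 rows; each row shifts and turns the pose as measured when the row begins, along the tool's axes as they then stand; what a row does not reach is not made up. A row lasts 1/12 s, in which the tool goes at most 41.7 mm and 7.16 degrees, less where a joint would pass 70% of its speed; a pose out of reach is approached as far as the arm can. A call is refused whole if a number of a shift passes 0.0417 or a number of a turn 7.16, either way. A call with a gripper value outside its range is refused whole. "grip" is the opening, from 0 (shut) to 1 (fully open), set as the call begins (left out, the last holds). The fingers move at their own pace and stop on an object; "squeeze" is the grip in N (left out, the last holds). Time passes only in rows, so rows that do not move let the fingers close. It gives the time, the measured TCP pose, the force and the opening at its end, in the units of the state.
- ctrl.sense(): the state, without advancing time (a new reading comes with each control period).
- capture(name): name is "scene" or "top"; returns the picture (384x512x3 uint8, red, green, blue); there is no depth.
- get_calibration(name): a dict with "intrinsics" (3x3 intrinsics, pixels), "rvec" (rotation vector, rad) and "tvec" (3), from world to camera coordinates, as OpenCV has them. Camera axes: x right, y down, z forward; pixel columns grow to the right and rows downward; lengths in mm; the calibration is good to about 2 mm. A picture is of the moment at which its call begins. get_calibration takes no time and is no camera call.
- ctrl.job_done(): hands the job in, once; it reports no verdict.
The state is a dict: "time_s": time; "qpos": joint angles; "joint_velocities": joint speeds; "joint_torque": joint torques, N m; "ee_pos": TCP position; "ee_rot": TCP orientation; "ft_force": force on the tool from outside, world axes, zero at the start; "moment": the same for the moment, N m; "gripper_width": finger opening in mm.
Only numpy, scipy, OpenCV 4.12 (cv2) and the standard library are available. Lean on these libraries where they do the work, as an engineer would, in place of code of your own. Each camera call takes 0.05 s, during which the arm holds its last target.

## Working session

There is one attempt and no reset: what is moved stays moved. The work goes in short steps, Python scripts to look and compute and a tool call to move; the robot and the scene stay as the last step left them, time stands still between calls to the robot, and variables do not carry over. Pictures are saved under pics/ and viewed, and the job is handed in when it is done.

Besides the shell and the picture viewer there is one more tool, called after "Request:" as name([rows], argument=value, ...), one row to a line, values as JSON. play_rows: Moves the arm, as the interface text tells. Its arguments: {"type":"object","properties":{"commands":{"type":"array","items":{"type":"object","properties":{"linear":{"type":"array","items":{"type":"number"}},"twist":{"type":"number"}}}},"grip":{"type":"number"},"squeeze":{"type":"number"}},"required":["commands"]}

```bash
mkdir -p pics; cat > s.py <<'E'
from workcell import ctrl, capture, get_calibration
import cv2,sys
for n in ("scene","top"):
    im=capture(n); cv2.imwrite(f"pics/{n}_{sys.argv[1]}.png",cv2.resize(im[:,:,::-1],(800,600),interpolation=cv2.INTER_CUBIC)); cv2.imwrite(f"raw_{n}_{sys.argv[1]}.png",im[:,:,::-1])
s=ctrl.sense(); print(s["time_s"],s["ee_pos"],s["ee_rot"],s["ft_force"],s["gripper_width"])
E
python3 s.py 0; python3 -c "
from workcell import get_calibration
for n in ('scene','top'): print(get_calibration(n))"
```

```text
0.1 [ 215.18780964 -612.73082599  241.37689405] [ 9.85771215e-01  1.68090360e-01 -9.33981129e-05 -8.56159547e-04] [-0.06089871 -0.08247193  0.27049331] 85.01396977745055
{'intrinsics': array([[358.99822011,   0.        , 257.64910833],
       [  0.        , 358.99822011, 190.86594871],
       [  0.        ,   0.        ,   1.        ]]), 'rvec': array([ 2.46867101,  0.82561459, -0.25184083]), 'tvec': array([-446.77338438, -226.49073457, 1314.71062404])}
{'intrinsics': array([[348.67599815,   0.        , 251.02407853],
       [  0.        , 348.67599815, 187.70605672],
       [  0.        ,   0.        ,   1.        ]]), 'rvec': array([ 2.18179533, -2.20109987,  0.08781436]), 'tvec': array([  -2.33924516,  563.21688341, 1088.05734915])}
```

View pics/scene_0.png

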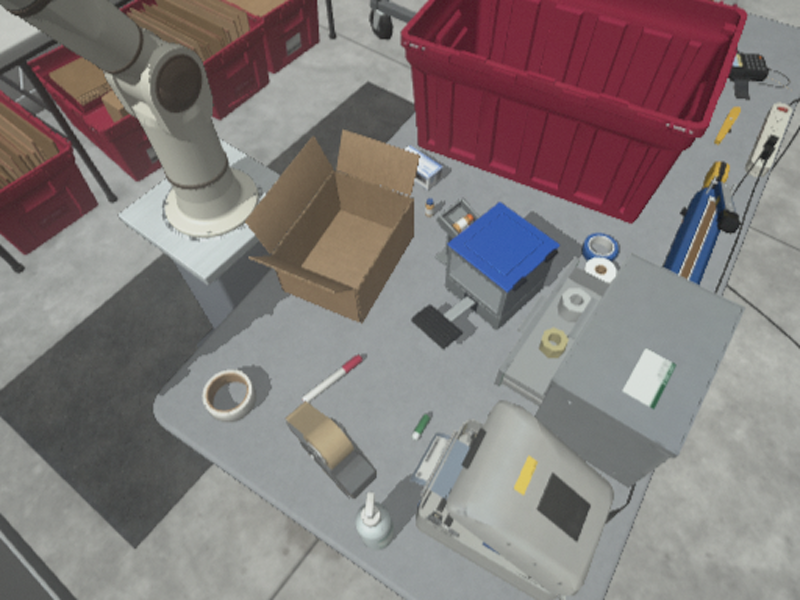

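View pics/top_0.png

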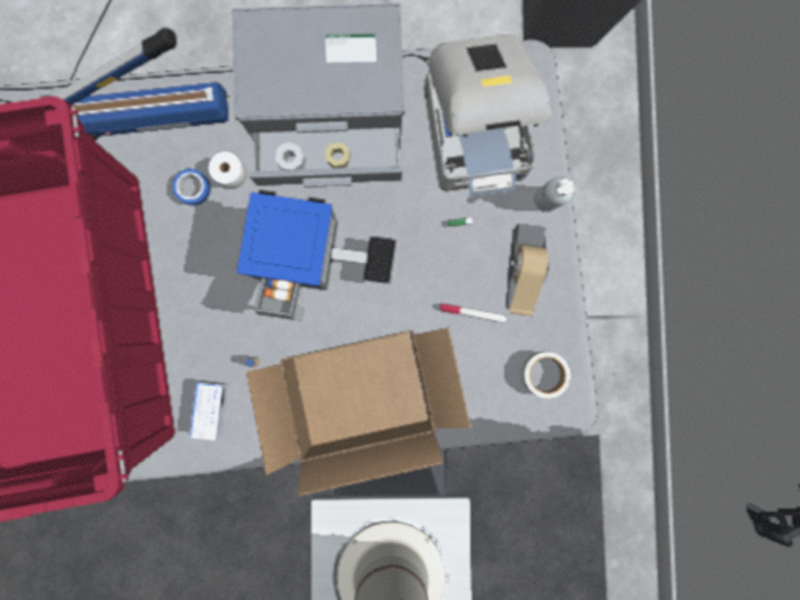

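The scene view shows the bin with its blue lid near (500,250) and the pedal at (437,326). The top view shows the pedal at (380,259), the lid at (287,240) and the vials at (280,290). An open carton stands between the robot base and the pedal.

```bash
cat > geo.py <<'E'
import numpy as np,cv2
from workcell import get_calibration
C={n:get_calibration(n) for n in("scene","top")}
def ray(n,uv):
    c=C[n];R=cv2.Rodrigues(c["rvec"])[0];o=-R.T@c["tvec"].ravel()
    d=R.T@np.linalg.inv(c["intrinsics"])@np.array([uv[0],uv[1],1.]);return o,d
def plane(n,uv,z):
    o,d=ray(n,uv);return (o+d*(z-o[2])/d[2])
def tri(a,b):
    (o1,d1),(o2,d2)=ray("scene",a),ray("top",b)
    A=np.c_[d1,-d2];t=np.linalg.lstsq(A,o2-o1,rcond=None)[0]
    p,q=o1+t[0]*d1,o2+t[1]*d2;return (p+q)/2,np.linalg.norm(p-q)
def proj(n,P):
    c=C[n];return cv2.projectPoints(np.array(P,float).reshape(-1,1,3),c["rvec"],c["tvec"],c["intrinsics"],None)[0].reshape(-1,2)
E
cat > m.py <<'E'
from geo import *
S=800/512
k=lambda u,v:((u+.5)/S-.5,(v+.5)/S-.5)
out={}
for n,roi in(("scene",(405,295,480,355)),("top",(355,230,405,290))):
    im=cv2.imread(f"raw_{n}_0.png");x0,y0,x1,y1=[int(a/S) for a in roi]
    m=np.zeros(im.shape[:2],np.uint8);m[y0:y1,x0:x1]=(im[y0:y1,x0:x1].max(2)<60)*255
    nn,l,st,ce=cv2.connectedComponentsWithStats(m);i=1+np.argmax(st[1:,4])
    cs=cv2.findContours((l==i).astype(np.uint8),cv2.RETR_EXTERNAL,cv2.CHAIN_APPROX_NONE)[0][0]
    r=cv2.minAreaRect(cs);out[n]=ce[i];print(n,ce[i],st[i],r,"z57:",plane(n,ce[i],57))
    bp=[plane(n,p,57)[:2].round() for p in cv2.boxPoints(r)];print(bp)
    hsv=cv2.cvtColor(im,cv2.COLOR_BGR2HSV)
    b=cv2.inRange(hsv,(105,150,80),(130,255,255));nn,l,st,ce=cv2.connectedComponentsWithStats(b)
    for i in range(1,nn):
        if 2500>st[i,4]>1000 or st[i,4]>2500:
            cs=cv2.findContours((l==i).astype(np.uint8),cv2.RETR_EXTERNAL,cv2.CHAIN_APPROX_NONE)[0][0]
            q=cv2.approxPolyDP(cv2.convexHull(cs),5,True).reshape(-1,2);print("lid",ce[i],st[i],[plane(n,p,152)[:2].round() for p in q],plane(n,ce[i],152))
print(tri(out["scene"],out["top"]))
# carton flap heights: corners matched
for a,b in(((341,130),(249,371)),((417,155),(295,360)),((250,215),(266,473)),((250,258),(300,494)),((356,318),(442,462)),((414,240),(412,333))):
    print("carton",a,b,tri(k(*a),k(*b)))
E
python3 m.py
```

```text
scene [303.6 196.2] [303 195   2   3   5] ((303.5, 196.0), (2.0, 1.0), 90.0) z57: [664.50578047  94.54902383  57.        ]
[array([661.,  97.]), array([663.,  99.]), array([667.,  93.]), array([665.,  91.])]
lid [321.9892104  157.20107896] [ 287  130   71   57 2039] [array([596., 268.]), array([738., 249.]), array([716., 102.]), array([574., 127.])] [658.53202849 184.19895541 152.        ]
top [242.30412371 165.99742268] [233 153  19  27 388] ((242.2432403564453, 165.95945739746094), (15.12837028503418, 26.14972686767578), 8.972626686096191) z57: [627.85174817  19.3753857   57.        ]
[array([592.,  49.]), array([672.,  36.]), array([664., -10.]), array([584.,   3.])]
lid [181.80559647 152.50846834] [ 152  124   60   59 2716] [array([736., 247.]), array([713., 106.]), array([571., 131.]), array([598., 271.])] [654.75769876 187.74218376 152.        ]
(array([650.47093841,  39.39753836, 113.65494384]), np.float64(72.67846187586113))
carton (341, 130) (249, 371) (array([395.86047604, 148.25878524, 342.33975566]), np.float64(126.92736963336499))
carton (417, 155) (295, 360) (array([456.77370434, 156.43235943, 283.97211985]), np.float64(32.75422599289485))
carton (250, 215) (266, 473) (array([165.81160716, 128.24948669,  32.5342618 ]), np.float64(247.79711361619647))
carton (250, 258) (300, 494) (array([  36.39749346,  133.00395592, -273.54077455]), np.float64(206.82978213352538))
carton (356, 318) (442, 462) (array([332.27063971, -59.92726866, -32.60212908]), np.float64(247.8408655639606))
carton (414, 240) (412, 333) (array([526.53619861,  -5.54332724, 268.15175071]), np.float64(103.31336563432758))
```

```bash
python3 - <<'E'
import cv2
a=cv2.imread('raw_scene_0.png')[70:240,150:400];b=cv2.imread('raw_top_0.png')[115:310,130:310]
cv2.imwrite('pics/za.png',cv2.resize(a,(800,544),interpolation=2));cv2.imwrite('pics/zb.png',cv2.resize(b,(553,600),interpolation=2))
E
```

```text
(no output)
```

View pics/za.png

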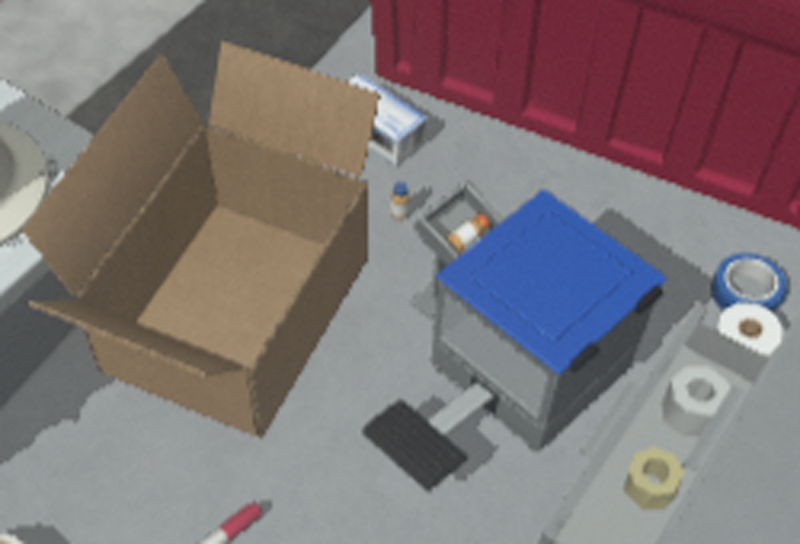

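View pics/zb.png

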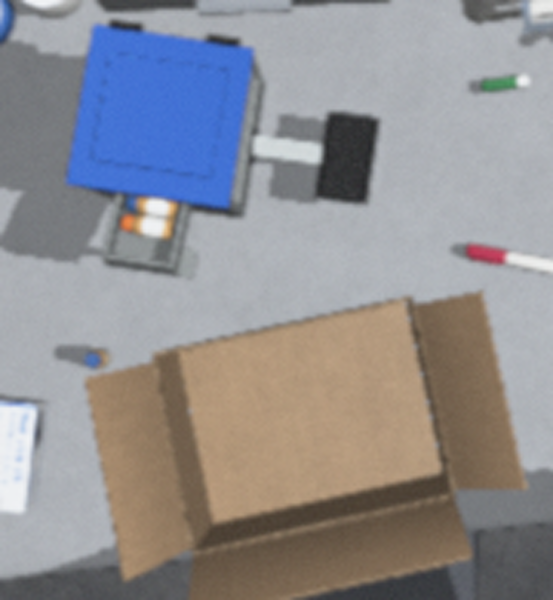

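```bash
python3 - <<'E'
from geo import *
z=lambda u,v:(u*250/800+150,v*250/800+70)
t=lambda u,v:(u*180/553+130,v*195/600+115)
for n,a,b in(("rim+x-y",(250,370),(408,297)),("rim+x+y",(367,180),(158,352)),("flap-y",(208,374),(482,292)),("flap-y out2",(35,302),(525,488)),("flap+y a",(362,172),(88,380)),("flap+y b",(377,95),(88,380)),("flap+y c",(222,42),(125,578)),
 ("pedal L",(365,430),(318,198)),("pedalnear",(430,488),(368,202)),("p",(465,458),(378,118)),("p",(402,402),(330,113))):
    print(n,tri(z(*a),t(*b)))
E
```

```text
rim+x-y (array([486.65522859, -40.09346486, 118.34723614]), np.float64(1.7764430017170525))
rim+x+y (array([440.95166906, 193.1021967 , 133.00403248]), np.float64(5.053062394392518))
flap-y (array([493.00156387, -98.85901008, 190.41244433]), np.float64(5.5821969951682675))
flap-y out2 (array([ 324.97595179, -132.71540545,  191.31193776]), np.float64(6.198747697744247))
flap+y a (array([400.09061587, 264.71285549,  59.48695659]), np.float64(25.061359460480062))
flap+y b (array([419.84541437, 239.49352252, 198.46328465]), np.float64(2.213967312160589))
flap+y c (array([253.79386589, 205.61839944, 201.22430471]), np.float64(0.5132869590607615))
pedal L (array([579.54173479,  36.52282947,   5.71018555]), np.float64(34.08143833055304))
pedalnear (array([617.43702977,  14.70068973, -49.60801853]), np.float64(63.28801967945115))
p (array([673.98061308,  -2.28125014,  99.76479482]), np.float64(35.79362450143438))
p (array([640.30604299,  15.58345913, 149.46749362]), np.float64(44.84460134388347))
```

```bash
python3 - <<'E'
from geo import *
z=lambda u,v:(u*250/800+150,v*250/800+70)
t=lambda u,v:(u*180/553+130,v*195/600+115)
P=[]
for a,b in (((365,430),(368,202)),((402,402),(318,198)),((430,488),(378,118)),((465,458),(330,113))):
    p,e=tri(z(*a),t(*b));P.append(p);print(p.round(1),round(e,1))
print(np.mean(P,0))
E
```

```text
[584.   -1.7  57.1] 4.5
[589.9  49.   46.2] 5.6
[667.9 -13.5  55.5] 1.9
[674.4  34.9  48.4] 1.5
[629.06243684  17.16081662  51.79517038]
```

Request:
play_rows([
  {"linear":[0.015,-0.0115,0]},
  {"linear":[0.025,-0.019,0]},
  {"linear":[0.025,-0.019,0]},
  {"linear":[0.025,-0.019,0]},
  {"linear":[0.025,-0.019,0]},
  {"linear":[0.025,-0.019,0]},
  {"linear":[0.025,-0.019,0]},
  {"linear":[0.025,-0.019,0]},
  {"linear":[0.025,-0.019,0]},
  {"linear":[0.025,-0.019,0]},
], grip=0)

```text
validation failed for argument at $.co...
```

Request:
play_rows([
  {"linear":[0.015,-0.0115,0.0],"twist":0.0},
  {"linear":[0.025,-0.019,0.0],"twist":0.0},
  {"linear":[0.025,-0.019,0.0],"twist":0.0},
  {"linear":[0.025,-0.019,0.0],"twist":0.0},
  {"linear":[0.025,-0.019,0.0],"twist":0.0},
  {"linear":[0.025,-0.019,0.0],"twist":0.0},
  {"linear":[0.025,-0.019,0.0],"twist":0.0},
  {"linear":[0.025,-0.019,0.0],"twist":0.0},
  {"linear":[0.025,-0.019,0.0],"twist":0.0},
  {"linear":[0.025,-0.019,0.0],"twist":0.0},
], grip=0)

```text
time_s: 0.93
ee_pos: [378.3, -357.2, 235.1]
ee_rot: [0.987, 0.159, -0.004, -0.004]
ft_force: [0.6, -0.3, 0.4]
gripper_width: -0.1
```

```bash
python3 s.py 1; python3 -c "
from workcell import ctrl
print(ctrl.sense()['qpos'])"
```

```text
1.0333 [ 381.80336271 -352.73544321  235.54110468] [ 0.98650609  0.16364222 -0.00254807 -0.00452403] [ 0.6893858  -0.41925416 -0.42668712] -0.20835031780839924
[ 1.17001302  0.29739312 -0.5627432   1.87091668  0.17970103  1.03433599
 -0.7088555 ]
```

View pics/scene_1.png

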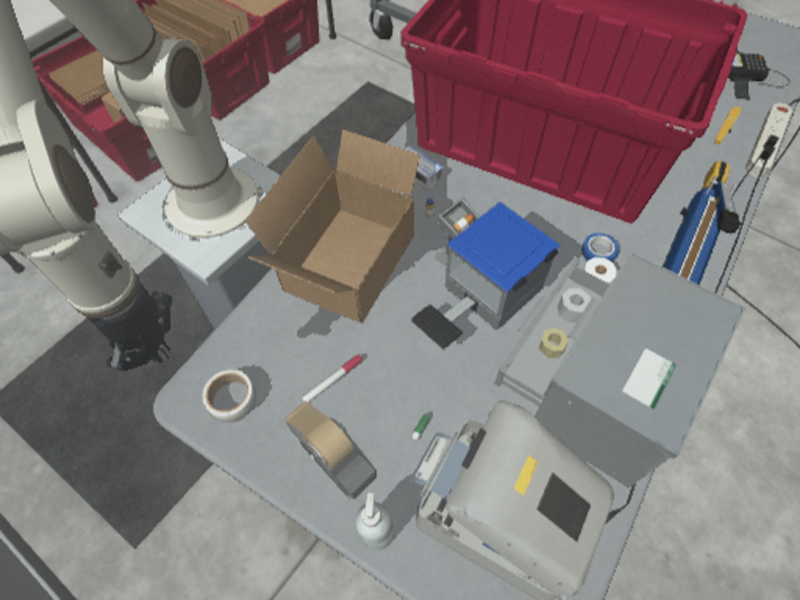

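Request:
play_rows([
  {"linear":[0.02,-0.0155,-0.001],"twist":0.0},
  {"linear":[0.03,-0.023,-0.001],"twist":0.0},
  {"linear":[0.03,-0.023,-0.001],"twist":0.0},
  {"linear":[0.03,-0.023,-0.001],"twist":0.0},
  {"linear":[0.03,-0.023,-0.001],"twist":0.0},
  {"linear":[0.03,-0.023,-0.001],"twist":0.0},
  {"linear":[0.03,-0.023,-0.001],"twist":0.0},
  {"linear":[0.03,-0.023,-0.001],"twist":0.0},
  {"linear":[0.03,-0.023,-0.001],"twist":0.0},
  {"linear":[0.03,-0.023,-0.001],"twist":0.0},
  {"linear":[0.015,-0.012,0.0],"twist":0.0},
  {"linear":[0.0,0.0,0.0],"twist":0.0},
])

```text
time_s: 2.03
ee_pos: [600.6, -27.1, 241.2]
ee_rot: [0.988, 0.157, -0.006, -0.005]
ft_force: [-0.5, 0.3, -0.2]
gripper_width: 0.1
```

```bash
python3 s.py 2; python3 -c "
from workcell import ctrl
print(ctrl.sense()['qpos'])"
```

```text
2.1333 [598.90221068 -31.24010265 240.76304725] [ 0.98786291  0.15510781 -0.00726435 -0.00395829] [ 0.44995248 -0.61778589 -0.25518679] -0.012140135592536898
[ 0.51355745  0.47027408 -0.673193    1.66408729  0.30911861  1.13365851
 -1.50246989]
```

View pics/scene_2.png

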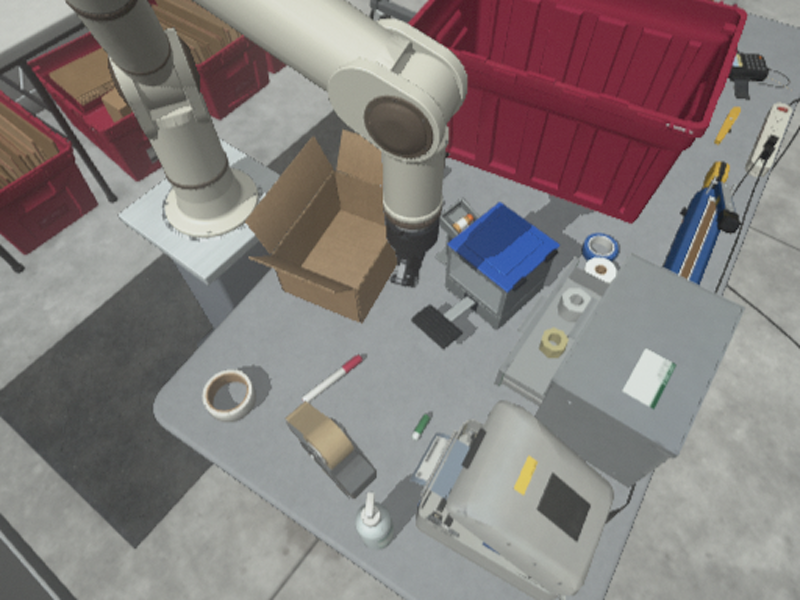

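Request:
play_rows([
  {"linear":[0.012,-0.01,0.01],"twist":0.0},
  {"linear":[0.012,-0.01,0.02],"twist":0.0},
  {"linear":[0.012,-0.01,0.02],"twist":0.0},
  {"linear":[0.01,-0.008,0.02],"twist":0.0},
  {"linear":[0.0,0.0,0.02],"twist":0.0},
  {"linear":[0.0,0.0,0.01],"twist":0.0},
  {"linear":[0.0,0.0,0.0],"twist":0.0},
])

```text
time_s: 2.72
ee_pos: [627.6, -1.3, 135.7]
ee_rot: [0.989, 0.144, -0.01, 0.002]
ft_force: [-0.6, -0.0, -0.2]
gripper_width: -0.1
```

```bash
python3 s.py 3
```

```text
2.8167 [628.89342718  -1.48061236 137.83709853] [ 0.98956379  0.14381686 -0.00850673  0.00280033] [0.66140585 0.55941534 0.18523583] -0.2032142571911695
```

View pics/scene_3.png

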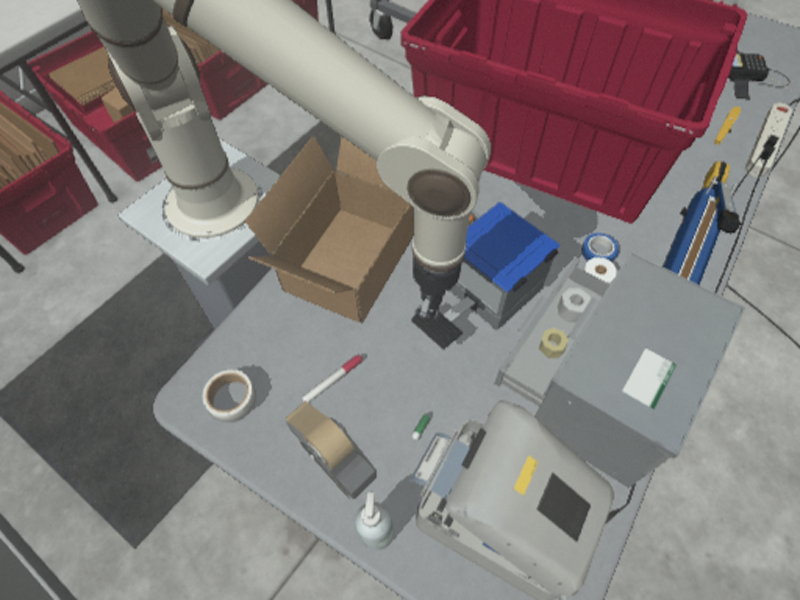

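View pics/top_3.png

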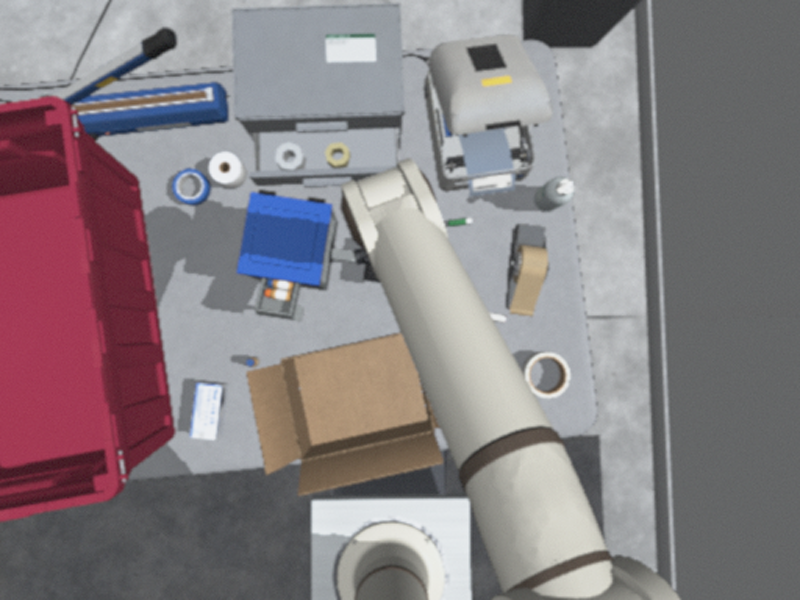

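Request:
play_rows([
  {"linear":[0.003,-0.009,0.01],"twist":0.0},
  {"linear":[0.003,-0.009,0.015],"twist":0.0},
  {"linear":[0.0,-0.002,0.012],"twist":0.0},
  {"linear":[0.0,0.0,0.006],"twist":0.0},
  {"linear":[0.0,0.0,0.0],"twist":0.0},
])

```text
time_s: 3.23
ee_pos: [631.0, 19.0, 95.4]
ee_rot: [0.99, 0.142, -0.005, 0.004]
ft_force: [-1.1, 1.1, 1.5]
gripper_width: -0.3
```

```bash
python3 s.py 4;python3 - <<'E'
import cv2
a=cv2.imread('raw_scene_4.png')[120:240,220:380]
cv2.imwrite('pics/z4.png',cv2.resize(a,(800,600),interpolation=2))
E
```

```text
3.3333 [631.57226706  18.82543228  96.50656936] [ 0.98985639  0.1419572  -0.00419524  0.00385732] [0.09395254 0.44414632 0.02089023] -0.16648157759988136
```

View pics/z4.png

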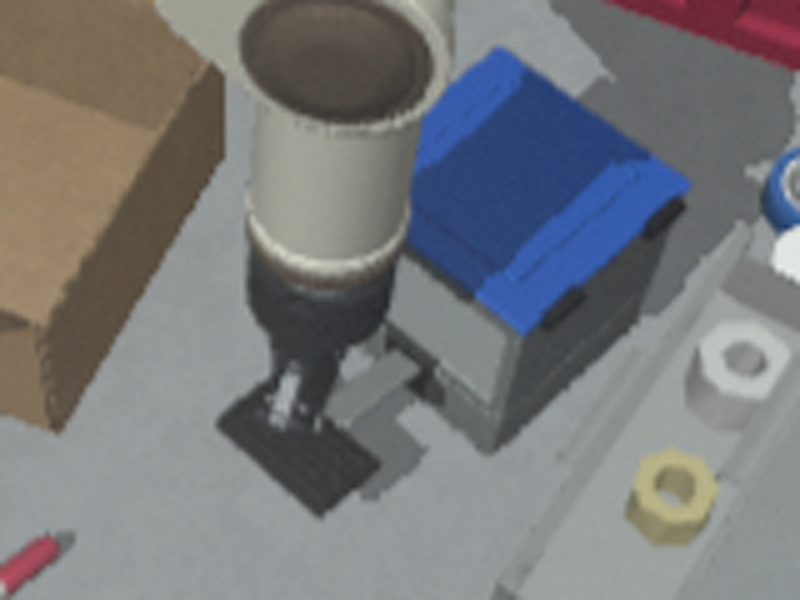

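Request:
play_rows([
  {"linear":[0.0,0.001,0.005],"twist":0.0},
  {"linear":[0.0,0.001,0.005],"twist":0.0},
  {"linear":[0.0,0.001,0.005],"twist":0.0},
  {"linear":[0.0,0.0,0.004],"twist":0.0},
  {"linear":[0.0,0.0,0.003],"twist":0.0},
])

```text
time_s: 3.75
ee_pos: [634.3, 14.7, 74.7]
ee_rot: [0.99, 0.141, -0.002, 0.004]
ft_force: [-0.4, -0.5, 0.1]
gripper_width: -0.3
```

Request:
play_rows([
  {"linear":[-0.001,0.0,0.003],"twist":0.0},
  {"linear":[-0.001,0.0,0.003],"twist":0.0},
  {"linear":[-0.001,0.0,0.003],"twist":0.0},
  {"linear":[-0.001,0.0,0.003],"twist":0.0},
])

```text
time_s: 4.08
ee_pos: [633.8, 13.3, 64.0]
ee_rot: [0.99, 0.141, 0.001, 0.005]
ft_force: [1.2, 1.1, 4.1]
gripper_width: -0.1
```

Request:
play_rows([
  {"linear":[0.0,-0.001,0.004],"twist":0.0},
  {"linear":[0.0,-0.001,0.004],"twist":0.0},
  {"linear":[0.0,-0.001,0.004],"twist":0.0},
  {"linear":[0.0,-0.001,0.004],"twist":0.0},
  {"linear":[0.0,0.0,0.004],"twist":0.0},
])

```text
time_s: 4.5
ee_pos: [633.7, 13.1, 43.6]
ee_rot: [0.99, 0.14, 0.002, 0.007]
ft_force: [-0.4, -0.3, 3.2]
gripper_width: 0.0
```

```bash
python3 s.py 5
```

```text
4.6 [632.82688203  13.50426306  42.7578323 ] [0.99013095 0.13997006 0.00116422 0.00690911] [-0.20858782 -0.62174675  2.09944566] -0.16238502757277867
```

View pics/scene_5.png

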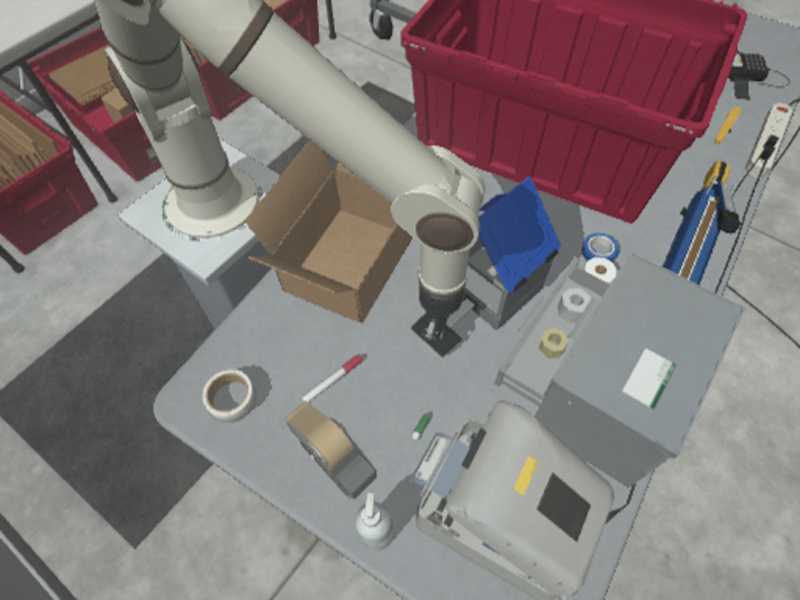

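Request:
play_rows([
  {"linear":[0.0,0.0,0.003],"twist":0.0},
  {"linear":[0.0,0.0,0.002],"twist":0.0},
  {"linear":[0.0,0.0,0.002],"twist":0.0},
])

```text
time_s: 4.85
ee_pos: [632.8, 14.1, 35.6]
ee_rot: [0.99, 0.14, 0.001, 0.007]
ft_force: [-5.9, -2.9, 23.7]
gripper_width: -0.1
```

Request:
play_rows([
  {"linear":[0.0,0.0,0.0],"twist":0.0},
  {"linear":[0.0,0.0,0.0],"twist":0.0},
  {"linear":[0.0,0.0,0.0],"twist":0.0},
  {"linear":[0.0,0.0,0.0],"twist":0.0},
  {"linear":[0.0,0.0,0.0],"twist":0.0},
  {"linear":[0.0,0.0,0.0],"twist":0.0},
])

```text
time_s: 5.35
ee_pos: [632.6, 14.0, 36.5]
ee_rot: [0.99, 0.14, 0.001, 0.007]
ft_force: [-0.7, -2.2, 4.5]
gripper_width: -0.1
```

```bash
python3 s.py 6; python3 - <<'E'
import cv2,numpy as np
a=cv2.imread('raw_scene_6.png')[100:230,250:400];b=cv2.imread('raw_top_6.png')[105:215,130:260]
cv2.imwrite('pics/z6.png',np.hstack([cv2.resize(a,(400,347),interpolation=2),cv2.resize(b,(400,347),interpolation=2)]))
E
```

```text
5.45 [632.60821678  14.06386537  36.5001043 ] [9.90076835e-01 1.40343322e-01 6.57628955e-04 7.15407367e-03] [-0.42518791 -1.9402778   4.18964974] -0.020169298980495833
```

View pics/z6.png

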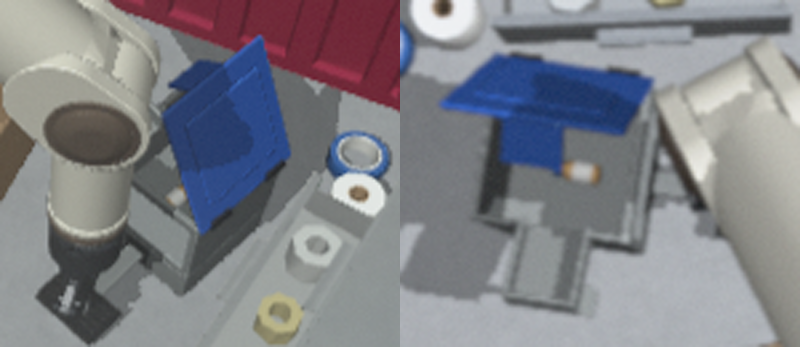

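Request:
play_rows([
  {"linear":[0.0,0.0,0.001],"twist":0.0},
  {"linear":[0.0,0.0,0.0],"twist":0.0},
  {"linear":[0.0,0.0,0.0],"twist":0.0},
  {"linear":[0.0,0.0,0.0],"twist":0.0},
  {"linear":[0.0,0.0,0.0],"twist":0.0},
  {"linear":[0.0,0.0,0.0],"twist":0.0},
  {"linear":[0.0,0.0,0.0],"twist":0.0},
  {"linear":[0.0,0.0,0.0],"twist":0.0},
  {"linear":[0.0,0.0,0.0],"twist":0.0},
  {"linear":[0.0,0.0,0.0],"twist":0.0},
  {"linear":[0.0,0.0,0.0],"twist":0.0},
  {"linear":[0.0,0.0,0.0],"twist":0.0},
])

```text
time_s: 6.45
ee_pos: [632.6, 14.0, 36.5]
ee_rot: [0.99, 0.14, 0.001, 0.007]
ft_force: [-0.3, -0.9, 4.3]
gripper_width: -0.3
```

```bash
python3 s.py 7; python3 - <<'E'
import cv2,numpy as np
a=cv2.imread('raw_scene_7.png')[100:230,250:400];b=cv2.imread('raw_top_7.png')[105:215,130:260]
cv2.imwrite('pics/z7.png',np.hstack([cv2.resize(a,(400,347),interpolation=2),cv2.resize(b,(400,347),interpolation=2)]))
E
```

```text
6.55 [632.64657032  14.04347825  36.48718576] [9.90083347e-01 1.40283448e-01 5.51297461e-04 7.43078235e-03] [-1.07172394 -1.88756331  4.73598804] 0.045082891398601194
```

View pics/z7.png

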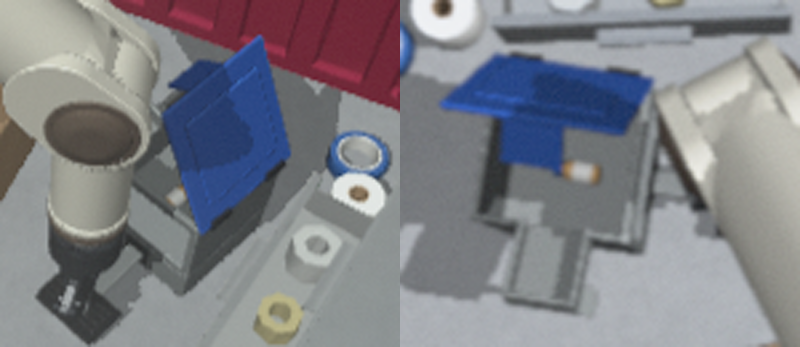

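```bash
python3 - <<'E'
from geo import *
z=lambda u,v:(u*150/400+250,v*130/347+100)
t=lambda u,v:((u-400)*130/400+130,v*110/347+105)
for a,b in(((262,38),(440,105)),((163,115),(630,132))):print(tri(z(*a),t(*b)))
E
```

```text
(array([671.82756704, 262.48137151, 270.67453348]), np.float64(3.4741642929321666))
(array([648.28826539, 109.55487924, 280.06739532]), np.float64(5.340106412481925))
```

Request:
play_rows([
  {"linear":[0.0,0.0,0.002],"twist":0.0},
  {"linear":[0.0,0.0,0.002],"twist":0.0},
])

```text
time_s: 6.72
ee_pos: [632.9, 14.1, 35.6]
ee_rot: [0.99, 0.14, 0.0, 0.008]
ft_force: [-8.6, -2.7, 26.9]
gripper_width: -0.2
```

```bash
python3 s.py 8; python3 - <<'E'
import cv2,numpy as np
a=cv2.imread('raw_scene_8.png')[100:230,250:400];b=cv2.imread('raw_top_8.png')[105:215,130:260]
cv2.imwrite('pics/z8.png',np.hstack([cv2.resize(a,(400,347),interpolation=2),cv2.resize(b,(400,347),interpolation=2)]))
E
```

```text
6.8167 [632.87416025  14.1252522   35.77171599] [9.90078334e-01 1.40270850e-01 5.13129274e-04 8.28964301e-03] [-7.68633    -3.38464129 20.48831335] -0.13624432828110897
```

View pics/z8.png

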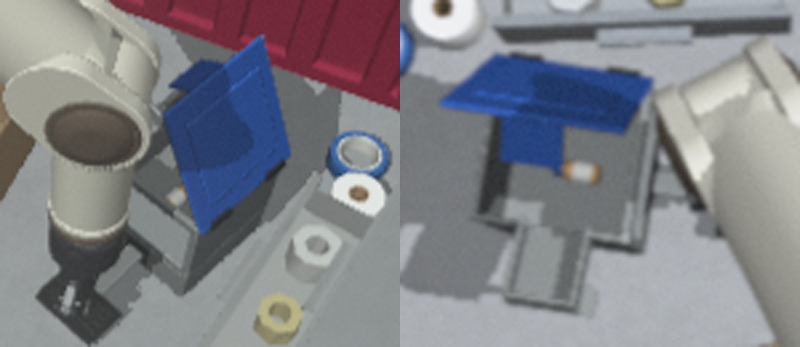

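Request:
play_rows([
  {"linear":[0.0,0.0,-0.001],"twist":0.0},
  {"linear":[0.0,0.0,-0.001],"twist":0.0},
  {"linear":[0.0,0.0,-0.001],"twist":0.0},
  {"linear":[0.0,0.0,-0.001],"twist":0.0},
  {"linear":[0.0,0.0,-0.001],"twist":0.0},
  {"linear":[0.0,0.0,-0.001],"twist":0.0},
  {"linear":[0.0,0.0,-0.001],"twist":0.0},
  {"linear":[0.0,0.0,-0.001],"twist":0.0},
  {"linear":[0.0,0.0,-0.001],"twist":0.0},
  {"linear":[0.0,0.0,-0.001],"twist":0.0},
  {"linear":[0.0,0.0,-0.001],"twist":0.0},
  {"linear":[0.0,0.0,-0.001],"twist":0.0},
])

```text
time_s: 7.82
ee_pos: [632.5, 14.0, 48.1]
ee_rot: [0.99, 0.14, 0.0, 0.008]
ft_force: [0.1, -1.1, 2.8]
gripper_width: -0.2
```

Request:
play_rows([
  {"linear":[0.0,0.0,-0.0008],"twist":0.0},
  {"linear":[0.0,0.0,-0.0008],"twist":0.0},
  {"linear":[0.0,0.0,-0.0008],"twist":0.0},
  {"linear":[0.0,0.0,-0.0008],"twist":0.0},
  {"linear":[0.0,0.0,-0.0008],"twist":0.0},
  {"linear":[0.0,0.0,-0.0008],"twist":0.0},
  {"linear":[0.0,0.0,-0.0008],"twist":0.0},
  {"linear":[0.0,0.0,-0.0008],"twist":0.0},
  {"linear":[0.0,0.0,-0.0008],"twist":0.0},
  {"linear":[0.0,0.0,-0.0008],"twist":0.0},
  {"linear":[0.0,0.0,-0.0008],"twist":0.0},
  {"linear":[0.0,0.0,-0.0008],"twist":0.0},
])

```text
time_s: 8.82
ee_pos: [632.6, 14.4, 59.4]
ee_rot: [0.99, 0.14, 0.0, 0.008]
ft_force: [0.6, -1.5, 3.0]
gripper_width: 0.0
```

Request:
play_rows([
  {"linear":[0.0,0.0,-0.0008],"twist":0.0},
  {"linear":[0.0,0.0,-0.0008],"twist":0.0},
  {"linear":[0.0,0.0,-0.0008],"twist":0.0},
  {"linear":[0.0,0.0,-0.0008],"twist":0.0},
  {"linear":[0.0,0.0,-0.0008],"twist":0.0},
  {"linear":[0.0,0.0,-0.0008],"twist":0.0},
  {"linear":[0.0,0.0,-0.0008],"twist":0.0},
  {"linear":[0.0,0.0,-0.0008],"twist":0.0},
  {"linear":[0.0,0.0,-0.0008],"twist":0.0},
  {"linear":[0.0,0.0,-0.0008],"twist":0.0},
  {"linear":[0.0,0.0,-0.0008],"twist":0.0},
  {"linear":[0.0,0.0,-0.0008],"twist":0.0},
])

```text
time_s: 9.82
ee_pos: [632.7, 15.6, 70.4]
ee_rot: [0.99, 0.141, 0.001, 0.008]
ft_force: [1.2, -0.3, 4.1]
gripper_width: -0.2
```

Still in contact near the top, so I'm continuing slowly.

Request:
play_rows([
  {"linear":[0.0,0.0,-0.0006],"twist":0.0},
  {"linear":[0.0,0.0,-0.0006],"twist":0.0},
  {"linear":[0.0,0.0,-0.0006],"twist":0.0},
  {"linear":[0.0,0.0,-0.0006],"twist":0.0},
  {"linear":[0.0,0.0,-0.0006],"twist":0.0},
  {"linear":[0.0,0.0,-0.0006],"twist":0.0},
  {"linear":[0.0,0.0,-0.0006],"twist":0.0},
  {"linear":[0.0,0.0,-0.0006],"twist":0.0},
])

```text
time_s: 10.48
ee_pos: [630.1, 17.2, 73.3]
ee_rot: [0.99, 0.141, -0.002, 0.007]
ft_force: [-0.1, -0.9, 0.3]
gripper_width: -0.0
```

```bash
python3 s.py 9
```

```text
10.5833 [630.30602395  17.09158296  73.4862769 ] [ 0.98994857  0.14126199 -0.00146622  0.00668817] [-0.02769717 -0.6357346  -0.6257904 ] 0.006817449081277834
```

View pics/scene_9.png

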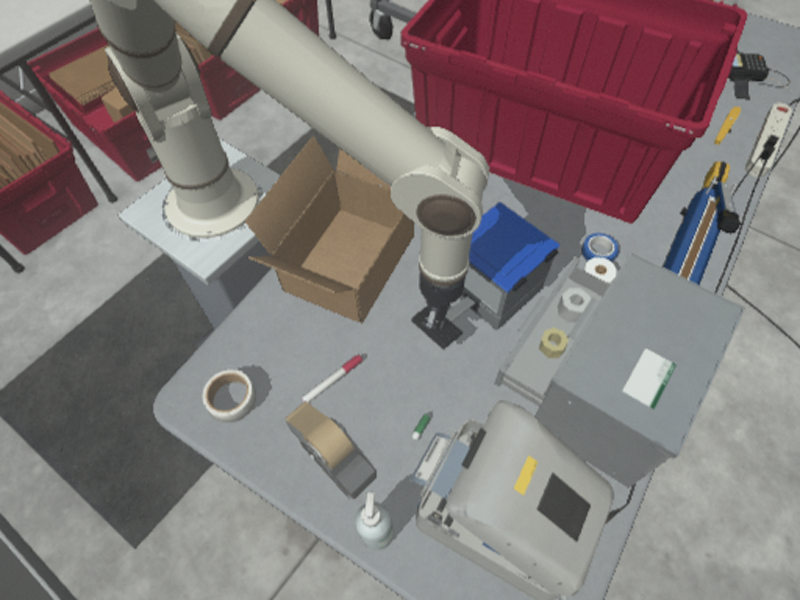

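Force has gone to zero and the lid looks shut. I'll lift clear.

Request:
play_rows([
  {"linear":[0.0,0.0,-0.001],"twist":0.0},
  {"linear":[0.0,0.0,-0.002],"twist":0.0},
  {"linear":[0.0,0.0,-0.005],"twist":0.0},
  {"linear":[0.0,0.0,-0.01],"twist":0.0},
  {"linear":[0.0,0.002,-0.02],"twist":0.0},
  {"linear":[0.0,0.005,-0.02],"twist":0.0},
  {"linear":[0.0,0.005,-0.02],"twist":0.0},
  {"linear":[0.0,0.005,-0.02],"twist":0.0},
  {"linear":[0.0,0.005,-0.02],"twist":0.0},
  {"linear":[0.0,0.0,-0.01],"twist":0.0},
  {"linear":[0.0,0.0,0.0],"twist":0.0},
  {"linear":[0.0,0.0,0.0],"twist":0.0},
])

```text
time_s: 11.58
ee_pos: [636.5, -1.4, 213.5]
ee_rot: [0.99, 0.142, -0.001, 0.006]
ft_force: [-0.1, -0.2, -0.2]
gripper_width: -0.0
```

```bash
python3 s.py 10; python3 - <<'E'
from geo import *
for n in("scene","top"):
    im=cv2.imread(f"raw_{n}_10.png");i0=cv2.imread(f"raw_{n}_0.png")
    print(n,cv2.absdiff(im,i0).max(2).mean())
a=cv2.imread('raw_scene_10.png')[100:230,250:400];b=cv2.imread('raw_top_10.png')[105:215,130:260]
cv2.imwrite('pics/z10.png',np.hstack([cv2.resize(a,(400,347),interpolation=2),cv2.resize(b,(400,347),interpolation=2)]))
E
```

```text
11.6833 [636.01768737  -1.06442859 212.44558152] [ 0.98974959  0.14267135 -0.0013953   0.00621935] [0.20488869 0.45608772 0.40922913] -0.32389100167678897
scene 8.516209920247396
top 14.444391886393229
```

View pics/z10.png

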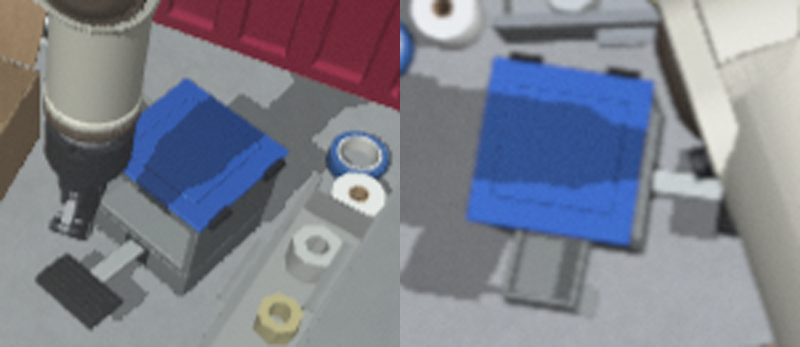

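View pics/top_10.png

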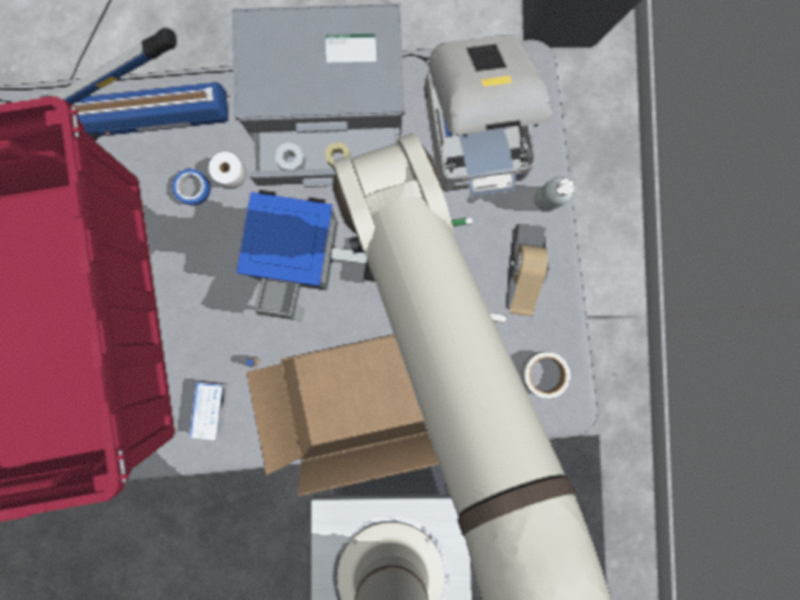

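The lid is flat shut, the chute is empty, the pedal is up and the gripper is clear. Everything visible on the table is where it was at the start. I'm handing in the job.

```bash
python3 -c "
from workcell import ctrl
print(ctrl.job_done())"
```

```text
the job is handed in; nothing more can be done
None
```

The job is done and handed in at about 11.7 s of the 48 s allowed. With the gripper shut, I pressed the pedal down to its stop and held it about 2 s. I then let it up over roughly 3.5 s, keeping contact until the lid was shut, and lifted clear.

- **Force on the pedal:** it read about 27 N at most, for a moment at the stop. That is under the 40 N limit set for the arm and gripper body.
- **Lid opening:** the stop was reached. My rough two-view measurement put the lid's free edge at 270–280 mm, a little under the stated 290 mm.
- **Vials:** the chute was empty in the last pictures. I saw one vial on the bin floor. The other was hidden behind the open lid's lip, so I judged it in because it was neither on the chute nor on the table.
- **End state:** the lid was flat shut and the pedal up, the force reading was about zero, and the gripper was well clear of the pedal. The bystanders looked unmoved, though the arm partly covered the marker in the last top view.

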